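Hang the dial gauge on the hook stand, dial outward

ROBOT

A 6-joint arm with a two-finger parallel gripper is mounted at the origin on the work surface; the furniture and walls round the work are solid. World frame = base frame: x ahead of the robot, y to its left, z up, the work surface at z = 0. Lengths are in m, angles in rad, forces in N, time in s.
With the tool pointing down it reaches from about 0.25 to 0.775 m from the base axis. Payload 4 kg.
Tool frame: the origin (TCP) lies midway between the tips of the shut fingers; the grasp point (between the pads) lies bot.grasp_offset behind it (bot.grasp_offset is the distance from the TCP to the grasp point, in m); z points along the fingers, y is the line along which they close (so a half turn about z gives the same grasp; the last joint's range is limited). The gripper opens to 85 mm and grips with 20 to 120 N. Pads are 22 mm wide; open, the fingers measure 114 mm over their backs; the gripper's body (76 mm by 85 mm) begins 54 mm behind the grasp point. The pads swing forward as they close: fully open they stand 13 mm farther back than shut.
Start: joints at [-1.334, 0.087, 1.371, -0, 1.684, -0.103], TCP at [0.183, -0.519, 0.231] pointing down, gripper open.
Joint ranges: [-3.1, 3.1], [-0.76, 2.03], [0.27, 2.55], [-1.08, 4.22], [0.17, 2.65], [-2.57, 2.57]. Speed limits (rad/s): [2.79, 2.79, 3.14, 3.14, 3.14, 3.14].

INTERFACE

Orientations are given as a unit quaternion [x, y, z, w].
In Python, from station import bot gives the robot as it stands. The module is installed in compiled form; this text tells all that it offers. Calls block until the motion is done:
- bot.movep(position, orientation): joint-space move of the TCP to a pose.
- bot.servo_line(position, rotation=None, v=0.15, threshold=None): straight line of the TCP; rotation=None keeps the orientation; v is the mean speed in m/s. With threshold (N) it stops when the force on the tool has changed by that much, and returns True; else False.
- bot.set_joints(angles): joint-space move.
- bot.gripper_to(opening): finger opening in m; the grip force is fixed at half the most; returns when the fingers have stopped.
- bot.sleep(seconds).
- bot.solve_ik(position, orientation): joint angles nearest the present ones, or None.
- bot.snapshot(name): name is "scene" or "top" or "wrist"; returns (picture, depth): 384x512x3 uint8, red, green, blue; 384x512 float32, m along the optical axis (not along the pixel's ray), 0 where there is no reading.
- bot.camera_params(name): a dict with "vertical_fov" (degrees; the focal length in pixels is half the picture's height over the tangent of half this angle, whatever the lens; pixels are square), "cx", "cy" (the principal point, pixels), "world_to_cam" (4x4, takes a point from world to camera coordinates); the wrist camera has in their place "hand_eye" (4x4, takes a point from camera to tool coordinates, whose origin is the TCP and whose axes are the flange's). Camera axes: x right, y down, z forward; pixel columns grow to the right and rows downward; lengths in m; the calibration is good to about 2 mm. A picture is of the moment at which its call begins: read the wrist's pose just before it. camera_params takes no time and is no camera call.
A pose or a line that the arm cannot do raises bot.MotionError and nothing moves.
- bot.hand_in(): hands the job in; it is judged then, once.
Readings, each from a call of its own:
- bot.get_clock(): time.
- bot.get_joints(): joint angles.
- bot.get_dq(): joint speeds.
- bot.get_effort(): joint torques, N m.
- bot.get_tool_pos(): TCP position.
- bot.get_tool_rot(): TCP orientation.
- bot.get_force(): force on the tool from outside, world axes, zero at the start.
- bot.get_wrist_torque(): the same for the moment, N m.
- bot.get_width(): finger opening in m.
- bot.get_grip_force(): force on a finger pad.
Only numpy, scipy, OpenCV 4.12 (cv2) and the standard library are available. Lean on these libraries where they do the work, as an engineer would, in place of code of your own. Each camera call takes 0.05 s, during which the arm holds its last target. There are 200 camera calls.

TASK

Take the gauge with the round dial out of its holder and hang it by its wire loop on the hook of the stand, with the dial facing outward, the way the hook points, so it can be read. Leave the other gauge, with the upright column scale, standing in its holder.

Things in the scene. Friction and masses are not known exactly. Their poses are not given: they have to be found in the camera images.
- dial_center (a point): Gauge with a round white dial (loose, about 0.14 kg), upright in a low holder. Point: centre of its grey metal case, 16 mm thick (own x), 56 wide (own y), 84 high (own z, up). The dial, in a dark 51 mm bezel 3 mm proud, is on the face to its own -x; the back is plain. Grip it across the 56 mm width from above, up to its top. The dial may start facing the robot, sideways or partly away.
- dial_eye (a point): Highest point of the opening of the dial gauge's wire loop, just under the wire, 62 mm above dial_center; axes of the gauge. The arched loop (4 mm wire) stands on the case top at mid-thickness, in the plane of the case; opening 20 mm high in the middle, 30 mm wide at the case top; outside top 66 mm above dial_center. Once hung, the hook's bar is right under this point.
- dial_holder: Fixed grey holder of the dial gauge, 70 x 80 mm; origin at its underside, on the table, turned as the gauge is. The gauge's foot stands loosely (2 mm play all round) in its slot, 16 mm deep; slot floor 8 mm and rim 24 mm above the table. Lift the gauge straight up out of it.
- hook_tip (a point): Centre of the 8 mm ball end of the hook on the fixed stand, 194 mm above the table; axes of the stand: the hook points to -x (outward, roughly to the robot), z up. The hook is a straight round steel bar 5 mm thick, free for 72 mm from the ball back to hook_root; it rises 10 mm from root to ball.
- hook_root (a point): Where the centre line of the hook's bar leaves the post, 184 mm above the table, 72 mm behind hook_tip; axes of the stand. The post, 16 mm in diameter, ends as high as the ball. A base plate 110 x 90 x 10 mm lies under the hook.
- column_center (a point): The other gauge, a bystander: same grey metal and wire loop, but a case 42 mm wide, 16 thick and 84 high with an upright column scale in place of a dial; point: centre of its case. It stands in a holder of its own and stays there. The two gauges may have changed places.
Mind the look-alikes: they are no part of the job. Leave any green look-alike of the part that bears dial_center alone.

How it is judged:
By the outcome, as a careful person would: the job done as asked, in the order asked, and still so for the second after the job is handed in, with the robot touching nothing.
It also fails if it takes over 51 s, if anything falls off the work surface, if the arm or the gripper's body presses on something with over 40 N, if the wrist force passes 120 N, or if a joint passes its speed limit or range.

## Working session

There is one attempt and no reset: what is moved stays moved. The work goes in short steps, each a Python script; the robot and the scene stay as the last script left them, time stands still between calls to the robot, and variables do not carry over. Pictures are saved under pics/ and viewed, at most 10 in all, crops included, and the job is handed in when it is done.

```bash
mkdir -p pics; cat > h.py <<'E'
import numpy as np, cv2
from station import bot
from scipy.spatial.transform import Rotation as R
def snap(n):
    p=np.array(bot.get_tool_pos());q=np.array(bot.get_tool_rot());c=bot.camera_params(n)
    im,d=bot.snapshot(n)
    if 'hand_eye' in c:
        T=np.eye(4);T[:3,:3]=R.from_quat(q).as_matrix();T[:3,3]=p
        M=T@np.array(c['hand_eye'])
    else: M=np.linalg.inv(np.array(c['world_to_cam']))
    f=192/np.tan(np.radians(c['vertical_fov'])/2)
    v,u=np.mgrid[:384,:512]
    P=np.stack([(u-c['cx'])/f*d,(v-c['cy'])/f*d,d,np.ones_like(d)],-1)@M.T
    P=P[...,:3].copy();P[d<=0]=np.nan
    return im,d,P,M,f,c
def save(n,im,s=1.5):cv2.imwrite('pics/'+n,cv2.resize(im[...,::-1],None,fx=s,fy=s))
E
python3 - <<'E'
from h import *
for n in('scene','top'):
    im,d,P,M,f,c=snap(n); save(n+'1.png',im); np.savez(n+'1.npz',im=im,P=P,M=M,f=f,cx=c['cx'],cy=c['cy']); print(n,M.round(3).tolist(),f)
print(bot.get_clock(),bot.grasp_offset,bot.get_tool_rot())
E
```

```text
scene [[-0.877, -0.226, 0.425, 0.041], [-0.481, 0.457, -0.748, 0.768], [-0.025, -0.86, -0.509, 0.657], [0.0, 0.0, 0.0, 1.0]] 377.6566615689779
top [[0.024, -0.991, 0.129, 0.351], [-0.999, -0.021, 0.028, 0.009], [-0.025, -0.129, -0.991, 0.971], [0.0, 0.0, 0.0, 1.0]] 408.3506719476228
0.1 0.0187 [ 9.85600406e-01  1.69087990e-01 -7.79716502e-05 -1.04143549e-03]
```

View pics/scene1.png

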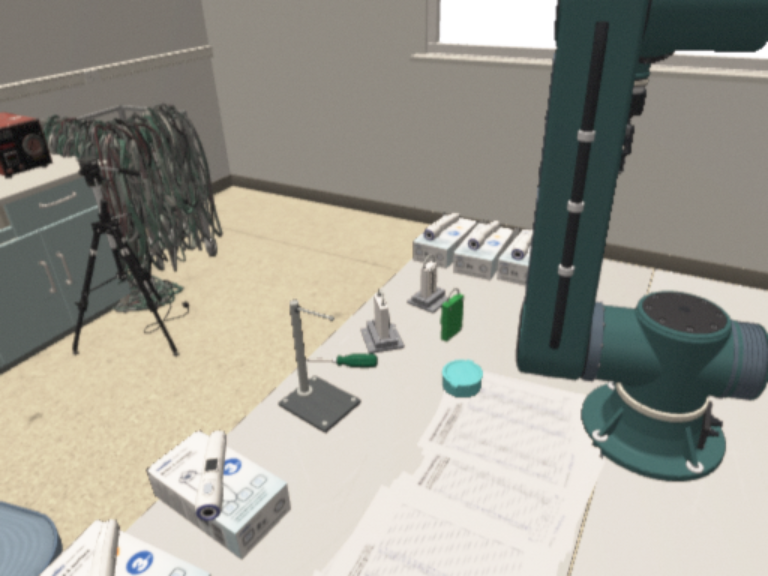

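View pics/top1.png

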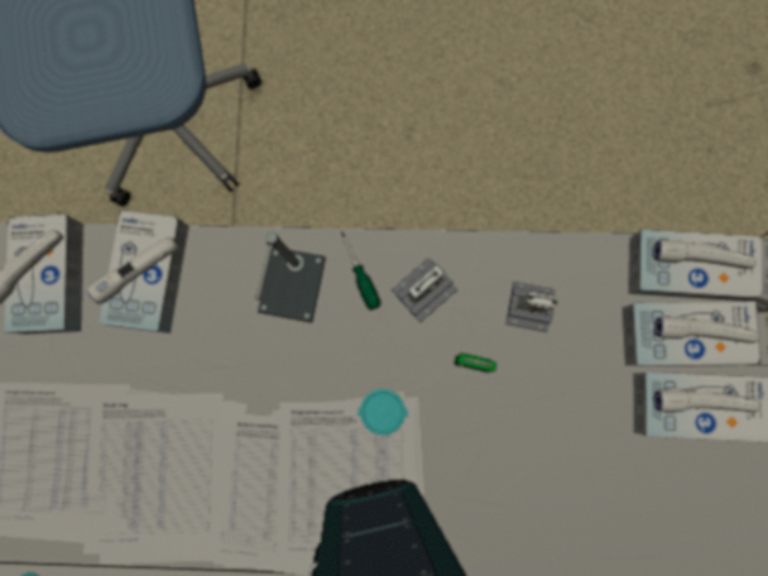

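Scene: the stand is at (320,400) px, with its hook ball near (332,318). The gauges stand at (381,320) and (428,282), with the green look-alike at (452,315). In the top view the holders are at (425,288) and (532,303), and the stand is at (292,283). Next I'll get point estimates and a zoomed view.

```bash
python3 - <<'E'
from h import *
a=np.load('scene1.npz');b=np.load('top1.npz')
A=cv2.resize(a['im'][160:290,180:320],None,fx=3.5,fy=3.5,interpolation=cv2.INTER_CUBIC)
B=cv2.resize(b['im'][140:225,160:380],None,fx=3.5,fy=3.5,interpolation=cv2.INTER_CUBIC)
C=np.zeros((600,800,3),np.uint8);C[:,:]=0
A=A[:,:490]; 
cv2.imwrite('pics/z1.png',np.vstack([cv2.resize(A,None,fx=.66,fy=.66)[:300,:323].copy() if 0 else np.pad(cv2.resize(A,(323,300)),((0,0),(0,770-323),(0,0))),B])[...,::-1])
def comp(D,name):
    P=D['P'];
    for lab,lo,hi in(('case',.07,.12),('holder',.018,.03),('loopish',.115,.17),('hook',.16,.21)):
        m=((P[...,2]>lo)&(P[...,2]<hi)&(P[...,0]>.3)&(P[...,0]<.75)&(abs(P[...,1])<.45)).astype(np.uint8)
        n,L,s,c=cv2.connectedComponentsWithStats(m)
        for i in range(1,n):
            if s[i,4]>8:
                q=P[L==i]; print(name,lab,s[i].tolist(),np.median(q,0).round(3),q.min(0).round(3),q.max(0).round(3))
comp(a,'scene');comp(b,'top')
E
```

```text
scene case [282, 145, 18, 13, 115] [ 0.542 -0.386  0.08 ] [ 0.532 -0.446  0.07 ] [ 0.564 -0.356  0.089]
scene case [312, 150, 17, 14, 122] [ 0.431 -0.384  0.081] [ 0.42 -0.45  0.07] [ 0.451 -0.354  0.087]
scene case [341, 155, 14, 15, 122] [ 0.329 -0.375  0.081] [ 0.315 -0.45   0.07 ] [ 0.348 -0.351  0.087]
scene case [280, 169, 11, 17, 119] [ 0.467 -0.178  0.088] [ 0.458 -0.205  0.07 ] [ 0.482 -0.163  0.116]
scene case [294, 191, 15, 17, 127] [ 0.375 -0.088  0.083] [ 0.365 -0.122  0.07 ] [ 0.39  -0.066  0.108]
scene case [249, 192, 10, 20, 125] [ 0.485 -0.008  0.09 ] [ 0.469 -0.044  0.071] [0.515 0.007 0.116]
scene case [196, 228, 8, 17, 105] [0.526 0.192 0.094] [0.52  0.181 0.07 ] [0.539 0.196 0.119]
scene case [134, 286, 17, 44, 462] [0.507 0.417 0.08 ] [0.465 0.364 0.07 ] [0.552 0.45  0.088]
scene holder [275, 166, 12, 5, 33] [ 0.565 -0.346  0.024] [ 0.541 -0.352  0.019] [ 0.588 -0.34   0.03 ]
scene holder [290, 167, 13, 7, 38] [ 0.502 -0.345  0.024] [ 0.491 -0.379  0.018] [ 0.525 -0.34   0.03 ]
scene holder [302, 174, 30, 8, 86] [ 0.421 -0.333  0.024] [ 0.38  -0.383  0.018] [ 0.
[... 2390 characters left out ...]
9]
top holder [457, 196, 14, 2, 14] [ 0.488 -0.438  0.025] [ 0.488 -0.449  0.018] [ 0.49  -0.421  0.03 ]
top holder [417, 203, 5, 41, 79] [ 0.424 -0.334  0.024] [ 0.38  -0.337  0.018] [ 0.472 -0.332  0.029]
top holder [425, 248, 3, 31, 62] [ 0.331 -0.347  0.024] [ 0.302 -0.349  0.018] [ 0.369 -0.345  0.03 ]
top loopish [182, 159, 11, 11, 59] [0.525 0.18  0.144] [0.523 0.177 0.115] [0.536 0.189 0.17 ]
top loopish [283, 183, 5, 5, 11] [ 0.493 -0.022  0.117] [ 0.489 -0.026  0.115] [ 0.497 -0.017  0.118]
top loopish [360, 197, 6, 2, 10] [ 0.469 -0.185  0.117] [ 0.468 -0.189  0.115] [ 0.471 -0.179  0.12 ]
top hook [170, 154, 19, 46, 192] [0.516 0.189 0.193] [0.448 0.177 0.16 ] [0.537 0.202 0.2  ]
```

View pics/z1.png

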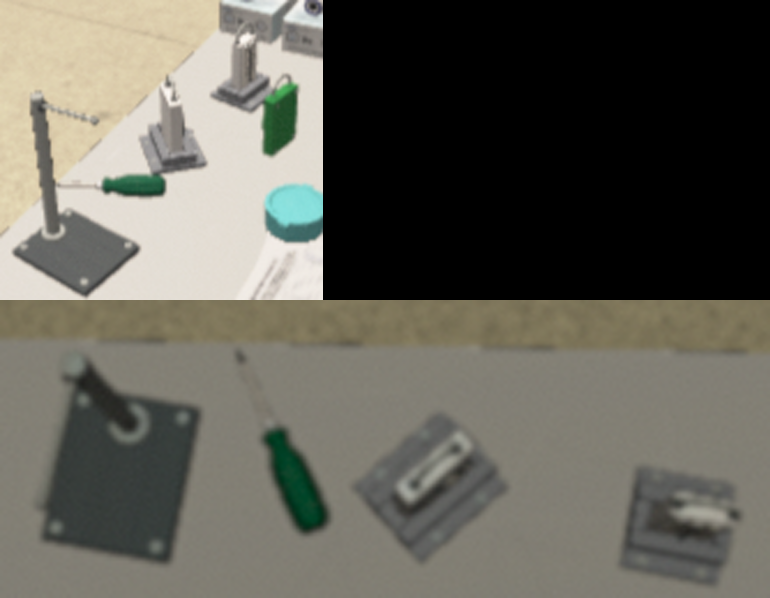

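The left gauge, at about (0.49,-0.02), is the wide one and so probably the dial; the right one is narrower. The hook runs from ball (0.45,0.20) to post (0.53,0.19). I can't see which way the dial faces from here, so I'll look obliquely with the wrist camera.

```bash
cat >> h.py <<'E'
HE=np.array(bot.camera_params('wrist')['hand_eye'])
def look(cam,tgt):
    """tool poses (best roll) that put the wrist camera at cam looking at tgt"""
    z=np.array(tgt,float)-cam;z/=np.linalg.norm(z);best=None
    j0=np.array(bot.get_joints())
    x0=np.cross([0,0,1.],z) if abs(z[2])<.99 else np.array([0,-1.,0]);x0/=np.linalg.norm(x0);y0=np.cross(z,x0)
    for r in np.radians(np.arange(0,360,15)):
        x=np.cos(r)*x0+np.sin(r)*y0
        C=np.eye(4);C[:3,:3]=np.c_[x,np.cross(z,x),z];C[:3,3]=cam
        T=C@np.linalg.inv(HE);q=R.from_matrix(T[:3,:3]).as_quat()
        if T[2,3]<.17: continue
        j=bot.solve_ik(T[:3,3].tolist(),q.tolist())
        if j is None: continue
        c=abs(np.array(j)-j0).max()
        if best is None or c<best[0]: best=(c,np.degrees(r),T[:3,3],q,j)
    return best
E
python3 - <<'E'
from h import *
print(HE.round(3).tolist())
for cam in([.36,-.15,.30],[.40,-.11,.32],[.42,-.09,.36],[.45,-.06,.36],[.44,-.07,.42]):
    b=look(cam,[.491,-.021,.08]); print(cam,b and (round(b[0],2),b[1],b[2].round(3),np.round(b[4],2)))
E
```

```text
[[-0.0, -0.959, -0.284, 0.072], [1.0, -0.0, -0.0, 0.001], [0.0, -0.284, 0.959, -0.143], [0.0, 0.0, 0.0, 1.0]]
[0.36, -0.15, 0.3] (np.float64(0.92), np.float64(239.99999999999997), array([ 0.407, -0.069,  0.171]), array([-0.99, -0.56,  2.24,  0.88,  1.4 ,  0.81]))
[0.4, -0.11, 0.32] (np.float64(0.76), np.float64(135.0), array([ 0.453, -0.086,  0.171]), array([-0.79, -0.07,  1.81,  0.68,  1.63, -0.87]))
[0.42, -0.09, 0.36] (np.float64(0.61), np.float64(150.0), array([ 0.45 , -0.08 ,  0.203]), array([-0.73, -0.16,  1.78,  0.6 ,  1.63, -0.47]))
[0.45, -0.06, 0.36] (np.float64(0.73), np.float64(165.0), array([ 0.457, -0.062,  0.2  ]), array([-0.6 , -0.21,  1.79,  0.48,  1.54, -0.07]))
[0.44, -0.07, 0.42] (np.float64(0.7), np.float64(165.0), array([ 0.448, -0.072,  0.26 ]), array([-0.64, -0.24,  1.69,  0.49,  1.67, -0.05]))
```

```bash
python3 - <<'E'
from h import *
b=look([.40,-.11,.42],[.485,-.027,.08]); print(b[2],b[1])
bot.movep(b[2].tolist(),b[3].tolist()); bot.sleep(.2)
im,d,P,M,f,c=snap('wrist'); save('w1.png',im); np.savez('w1.npz',im=im,P=P,M=M,f=f,cx=c['cx'],cy=c['cy'])
print(bot.get_clock(),d[d>0].min())
E
```

```text
[ 0.43698533 -0.10175567  0.26479208] 135.0
2.1 0.054825824
```

View pics/w1.png

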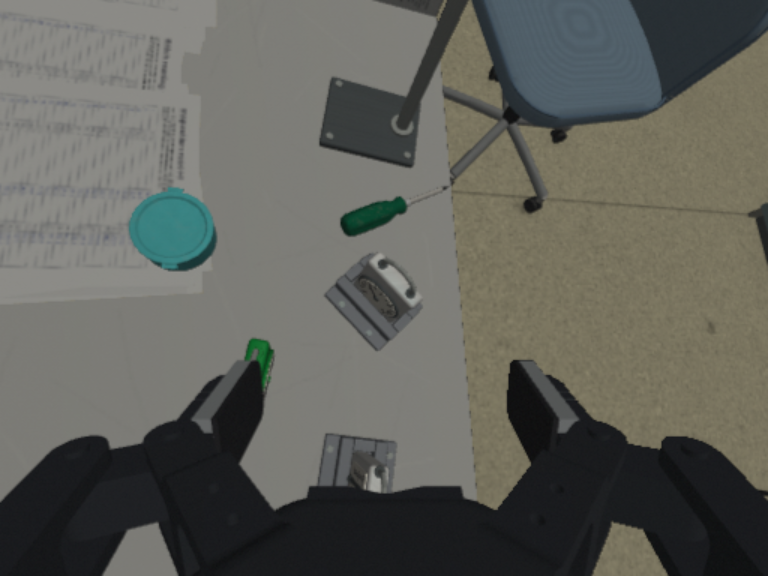

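The dial is visible at (378,297) on the near face, so the gauge's own x points about (.7,.7). I'll fit the case top, then go above it in the grasp orientation and refit.

```bash
cat >> h.py <<'E'
def casetop(P,c0,z0=.086,z1=.098,rad=.05):
    m=(P[...,2]>z0)&(P[...,2]<z1)&(np.hypot(P[...,0]-c0[0],P[...,1]-c0[1])<rad)
    q=P[m][:,:2]; (cx,cy),(w,h),a=cv2.minAreaRect((q*1000).astype(np.float32))
    a=np.radians(a if w>=h else a+90)     # long side = gauge y
    yaw=(a-np.pi/2+np.pi/2)%np.pi-np.pi/2  # gauge x heading, mod pi
    return np.array([cx,cy])/1000,(w,h),np.degrees(yaw),len(q),np.median(P[m][:,2])
def down(yaw,flip=0):  # tool z down, tool y along gauge y for gauge x heading yaw (rad)
    y=np.array([-np.sin(yaw),np.cos(yaw),0])*(-1 if flip else 1);z=np.array([0,0,-1.])
    return R.from_matrix(np.c_[np.cross(y,z),y,z]).as_quat().tolist()
E
python3 - <<'E'
from h import *
for n in('w1','top1'):
    P=np.load(n+'.npz')['P']; print(n,casetop(P,[.491,-.021]))
for fl in(0,1):
    for p,y in(([.491,-.021,.1],45),([.49,-.021,.25],45),([.40,.21,.2],-10),([.49,.19,.2],-10)):
        j=bot.solve_ik(p,down(np.radians(y),fl)); print(fl,p,j and np.round(j,2))
E
```

```text
w1 (array([ 0.49155368, -0.02161716]), (16.48589324951172, 55.62329864501953), np.float64(41.98250579833985), 494, np.float64(0.09174122953985192))
top1 (array([ 0.49249258, -0.02080078]), (16.687591552734375, 55.72733688354492), np.float64(41.957912445068374), 158, np.float64(0.0924128240367818))Traceback (most recent call last):
  File "<stdin>", line 6, in <module>
ValueError: The truth value of an array with more than one element is ambiguous. Use a.any() or a.all()
```

Both views agree: top 16.5x55.7 mm, z 0.092, yaw 42°. Next I'll check IK and measure the hook from nearby.

```bash
python3 - <<'E'
from h import *
for fl in(0,1):
    for p,y in(([.491,-.021,.08],42),([.49,-.021,.25],42),([.39,.21,.2],-10),([.49,.19,.14],-10)):
        j=bot.solve_ik(p,down(np.radians(y),fl)); print(fl,p,None if j is None else np.round(j,2))
b=look([.46,.14,.40],[.49,.19,.19]); print(b[2],b[1],np.round(b[4],2))
bot.movep(b[2].tolist(),b[3].tolist()); bot.sleep(.2)
im,d,P,M,f,c=snap('wrist'); save('w2.png',im); np.savez('w2.npz',im=im,P=P,M=M,f=f,cx=c['cx'],cy=c['cy'])
for nm,P in(('w2',P),('top',np.load('top1.npz')['P']),('scene',np.load('scene1.npz')['P'])):
    m=(P[...,2]>.165)&(P[...,2]<.205)&(P[...,0]>.42)&(P[...,0]<.56)&(P[...,1]>.15)&(P[...,1]<.24)
    q=P[m]; bar=q[(q[:,0]<.512)&(q[:,0]>.458)];post=q[q[:,0]>.518];tip=q[q[:,0]<.458]
    k=np.polyfit(bar[:,0],bar[:,1],1)
    print(nm,len(bar),'yaw',np.degrees(np.arctan(k[0])),'y@.45,.49',np.polyval(k,[.45,.49]).round(4),'post',post.min(0).round(4),post.max(0).round(4),'tip',tip.min(0).round(4),np.median(tip,0).round(4),tip[:,2].max(), 'barz',np.polyval(np.polyfit(bar[:,0],bar[:,2],1),[.46,.51]))
print(bot.get_clock())
E
```

```text
0 [0.491, -0.021, 0.08] [-0.16  0.04  1.73 -0.    1.37 -2.46]
0 [0.49, -0.021, 0.25] [-0.16 -0.05  1.47 -0.    1.72 -2.46]
0 [0.39, 0.21, 0.2] [ 0.37 -0.15  1.66 -0.    1.63 -1.03]
0 [0.49, 0.19, 0.14] [ 0.26  0.07  1.57 -0.    1.5  -1.13]
1 [0.491, -0.021, 0.08] [-0.16  0.04  1.73 -0.    1.37  0.68]
1 [0.49, -0.021, 0.25] [-0.16 -0.05  1.47 -0.    1.72  0.68]
1 [0.39, 0.21, 0.2] [ 0.37 -0.15  1.66 -0.    1.63  2.11]
1 [0.49, 0.19, 0.14] [ 0.26  0.07  1.57 -0.    1.5   2.01]
[0.48147182 0.14867967 0.24185035] 150.0 [-0.16 -0.15  1.68  0.54  1.56 -0.15]
w2 435 yaw -9.304601814153878 y@.45,.49 [0.1977 0.1911] post [0.518  0.177  0.1656] [0.5371 0.1921 0.1958] tip [0.4472 0.194  0.1926] [0.4519 0.197  0.1962] 0.19869358929430422 barz [0.19459488 0.18745831]
top 70 yaw -9.190929440560437 y@.45,.49 [0.1982 0.1917] post [0.5188 0.1772 0.1654] [0.5374 0.1928 0.1976] tip [0.448  0.1948 0.1934] [0.4519 0.1976 0.1973] 0.1998384176035578 barz [0.19544467 0.18817342]
scene 39 yaw -9.867078665007448 y@.45,.49 [0.2015 0.1946] post [0.5206 0.1781 0.1655] [0.5363 0.1947 0.1952] tip [0.4487 0.1977 0.1922] [0.4508 0.2015 0.1949] 0.19826346838104542 barz [0.19408581 0.18680492]
3.35
```

View pics/w2.png

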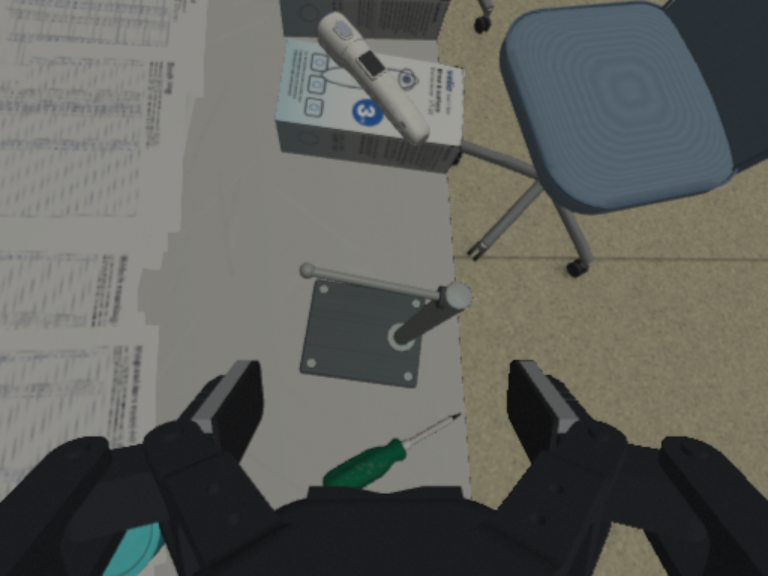

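The hook's yaw is -9.25°, with the ball at about (0.4515,0.198,0.194), which matches the given heights. Grasping now.

```bash
python3 - <<'E'
from h import *
q=down(np.radians(42),1); g=[.4918,-.0213]
bot.movep(g+[.20],q)
im,d,P,M,f,c=snap('wrist'); print('check',casetop(P,g))
bot.servo_line(g+[.061],v=.12); print(bot.get_force())
bot.gripper_to(.04); print(bot.get_width(),bot.get_grip_force(),bot.get_force(),bot.get_tool_pos(),bot.get_clock())
bot.servo_line(g+[.20],v=.1); bot.sleep(.2)
print(bot.get_width(),bot.get_grip_force(),bot.get_force())
im,d,P,M,f,c=snap('wrist'); save('w3.png',im)
im,d,P,M,f,c=snap('top'); np.savez('top2.npz',im=im,P=P)
m=(P[...,2]>.2)&(P[...,2]<.27)&(np.hypot(P[...,0]-g[0],P[...,1]-g[1])<.05)
print(m.sum(),bot.get_clock(),bot.get_tool_pos())
E
```

```text
check (array([ 0.49234119, -0.02080635]), (16.177961349487305, 55.599185943603516), np.float64(42.31027221679688), 819, np.float64(0.091674505288805))
[ 0.26419766 -0.56010919 -0.29141688]
0.05528905255836424 63.993505239486694 [0.30164699 0.44251751 3.65400403] [ 0.49252717 -0.02135313  0.06196602] 5.9083
0.05487726440222351 63.36234211921692 [-0.606305    0.49482139 -0.87858835]
64 7.75 [ 0.49170135 -0.0212852   0.1997204 ]
```

View pics/w3.png

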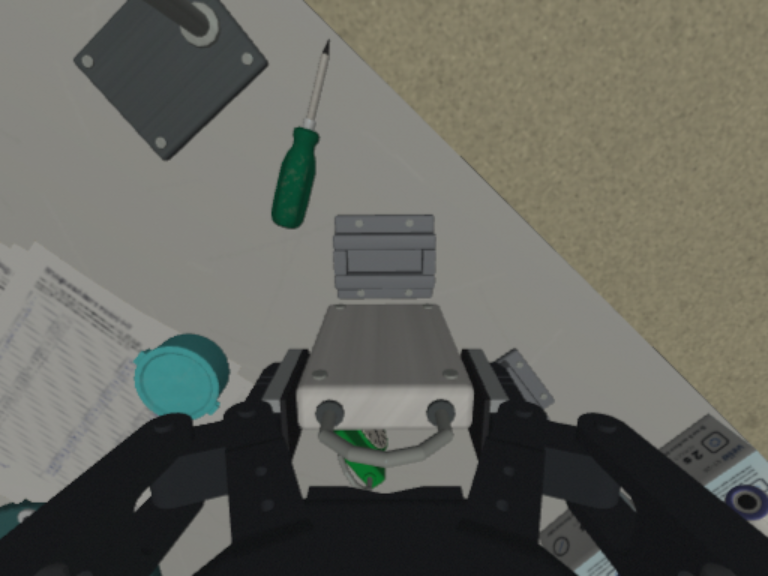

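Gripped square with the plain back (+x side) facing the wrist camera. Holder 2 is undisturbed at the right. I'll move round the front to a pre-hook pose and measure the held case against the hook.

```bash
cat >> h.py <<'E'
YH=np.radians(-9.25);XH=np.array([np.cos(YH),np.sin(YH)]);YHv=np.array([-XH[1],XH[0]]);BALL=np.array([.4515,.1982])
def held(P,t):
    """held case top in wrist-camera points: centre, size, yaw, plane z & slope"""
    m=(P[...,2]>t[2]+.022)&(P[...,2]<t[2]+.036)&(np.hypot(P[...,0]-t[0],P[...,1]-t[1])<.035)
    q=P[m]; al=(q[:,:2]-t[:2])@YHv; q=q[abs(al)<.027]
    co=np.linalg.lstsq(np.c_[(q[:,:2]-t[:2])@XH,(q[:,:2]-t[:2])@YHv,np.ones(len(q))],q[:,2],rcond=None)[0]
    return casetop(P,t[:2],t[2]+.022,t[2]+.036,.035),co,len(q)
E
python3 - <<'E'
from h import *
q=down(YH,1)
bot.movep([.37,.06,.22],q)
p=BALL-.06*XH
bot.movep([*p,.20],q); bot.servo_line([*p,.154],v=.1); bot.sleep(.3)
t=np.array(bot.get_tool_pos())
im,d,P,M,f,c=snap('wrist'); save('w4.png',im); np.savez('w4.npz',im=im,P=P,M=M,f=f,cx=c['cx'],cy=c['cy'],t=t)
print(t,held(P,t),bot.get_clock(),bot.get_width())
m=(P[...,2]>.17)&(P[...,2]<.205)&(P[...,0]>.435)&(P[...,0]<.515)&(P[...,1]>.17)&(P[...,1]<.22)
k=P[m]; b=k[k[:,0]>.46]; s=(b[:,:2]-BALL); print('hook lateral offset',np.polyfit(s@XH,s@YHv,1),'tip',((k[:,:2]-BALL)@XH).min())
E
```

```text
[0.39263814 0.20799087 0.15469274] ((array([0.39301553, 0.20806558]), (66.56942749023438, 23.161481857299805), np.float64(-9.149307250976562), 4891, np.float64(0.1844369850281411)), array([-0.265565  ,  0.0108343 ,  0.18469597]), 4231) 10.35 0.05504477745512587
hook lateral offset [-5.34254394e-03 -8.87282154e-05] tip -0.004592046075785792
```

View pics/w4.png

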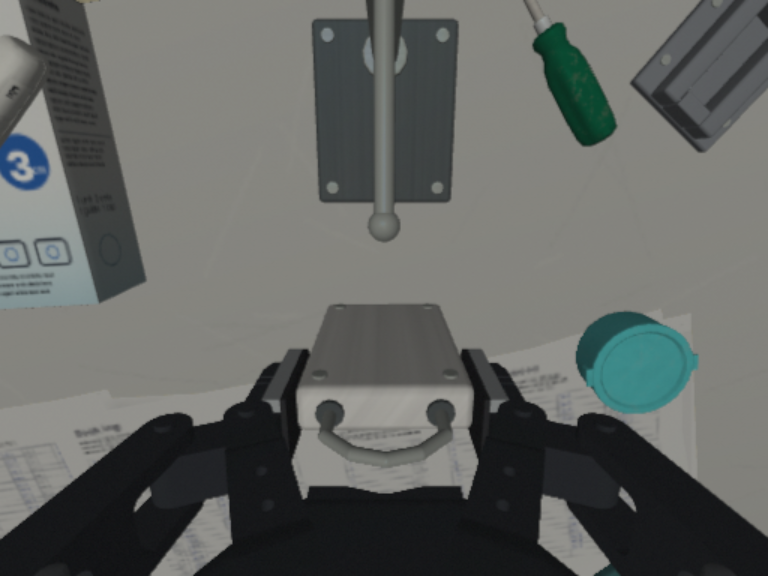

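The loop and ball are aligned (ball column 384, loop feet 330/441), and the case top at 0.1845 puts the ball mid-opening. Threading, following the bar's slope, then lowering until contact.

```bash
python3 - <<'E'
from h import *
p=BALL-.06*XH
hit=bot.servo_line([*(BALL+.012*XH),.154],v=.05,threshold=6)
print(hit,bot.get_force(),bot.get_tool_pos())
if not hit:
    hit=bot.servo_line([*(BALL+.036*XH),.1505],v=.05,threshold=6); bot.sleep(.3)
    t=np.array(bot.get_tool_pos());print(hit,bot.get_force(),t)
    if not hit:
        hit=bot.servo_line([t[0],t[1],.132],v=.02,threshold=3); print('down',hit,bot.get_force(),bot.get_tool_pos())
im,d,P,M,f,c=snap('wrist'); im2=snap('scene')[0]
save('w5.png',np.hstack([cv2.resize(im,None,fx=.75,fy=.75),cv2.resize(im2[170:266,150:278],(384,288))]),1)
print(bot.get_clock())
E
```

```text
False [-0.36119217 -0.04355362 -1.12040134] [0.46307298 0.1963489  0.15402076]
False [ 0.59003521 -0.55114707 -0.58030898] [0.48692705 0.19246728 0.15061521]
down True [-0.59535333  0.0105055   4.22013248] [0.48697242 0.1924208  0.14096508]
13.5417
```

View pics/w5.png

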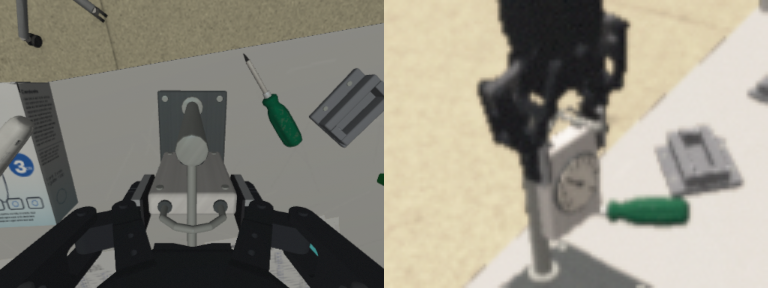

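The bar passes through the loop, contact came at the expected height (eye at about 0.191), and the dial faces outward. Releasing and retreating straight up.

```bash
python3 - <<'E'
from h import *
bot.gripper_to(.085); bot.sleep(.5); print(bot.get_width(),bot.get_force())
t=np.array(bot.get_tool_pos())
bot.servo_line([t[0],t[1],.26],v=.08); 
bot.movep([.40,.0,.32],down(YH,1)); bot.sleep(1)
im=snap('top')[0]; im2,d,P,M,f,c=snap('scene')
save('w6.png',np.hstack([cv2.resize(im[110:230,150:310],(384,288)),cv2.resize(im2[170:290,150:310],(384,288))]),1)
print(bot.get_clock(),bot.get_force())
m=(P[...,2]>.08)&(P[...,2]<.165)&(P[...,0]>.43)&(P[...,0]<.515)&(P[...,1]>.14)&(P[...,1]<.25)
print(m.sum(),P[m].min(0),P[m].max(0))
E
```

```text
0.08488207173379389 [-0.73667431  0.25223792 -0.28164918]
18.0833 [ 0.24287586  0.29510563 -0.69875842]
554 [0.47271464 0.16813579 0.0894969 ] [0.50007093 0.22509172 0.16495947]
```

View pics/w6.png

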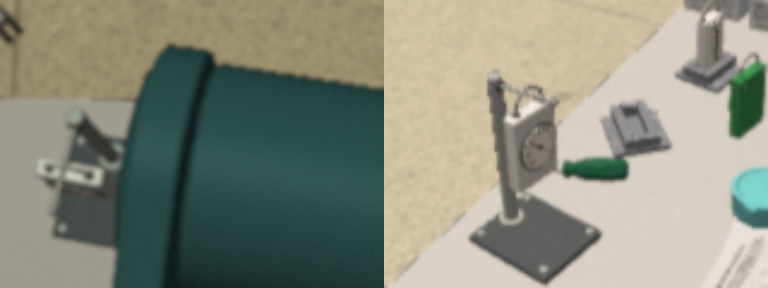

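The gauge hangs on the hook by its loop with the dial facing outward, and the column gauge still stands in its holder. The arm is clear of everything.

```bash
python3 -c "
from station import bot
print(bot.hand_in())"
```

```text
the job is handed in; nothing more can be done
None
```

The dial gauge hangs by its wire loop on the hook with its dial facing outward, the column gauge was left standing in its holder, and the job was handed in at about 18 s on the robot's clock.

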